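Weigh two candles against each other and seat the heavier in the finishing stand

TASK

Stand the two candle blanks gently on the pans of the balance, one on each, let go and wait until it has tipped and come to rest. Then take the candle from the side that dropped and press it down between the sprung jaws of the finishing stand until you feel it sit on the foot plate inside, without pressing hard; leave the other candle standing on its pan, and do not disturb anything else.

Things in the scene. Friction and masses are not known exactly. Their poses are not given: they have to be found in the camera images.
- candle_1_mid (a point): one of two outwardly identical upright wax candle blanks, plain cylinders 44 mm in diameter and 120 mm tall (plus a thin soft wick 8 mm long on top); this point is its centre, 60 mm above its underside, z along its axis. Mass 100 to 240 g, different for each and hidden. It starts standing on the table
- candle_2_mid (a point): one of two outwardly identical upright wax candle blanks, plain cylinders 44 mm in diameter and 120 mm tall (plus a thin soft wick 8 mm long on top); this point is its centre, 60 mm above its underside, z along its axis. Mass 100 to 240 g, different for each and hidden. It starts standing on the table
- pan_a (a point): centre of the floor of the round pan at the balance's +y (of the balance's own frame) end; z is the pan's upward normal. Floor 61 mm across inside a rim 8 mm high; floor 40 mm above the table when the beam is level, and about 9.6 mm lower or higher at the stops. The beam turns freely and slowly: the pan yields downwards under a light touch until its stop, then is rigid. Set a candle down gently (well under 20 N) inside the rim
- pan_b (a point): centre of the floor of the round pan at the balance's -y (of the balance's own frame) end; z is the pan's upward normal. Floor 61 mm across inside a rim 8 mm high; floor 40 mm above the table when the beam is level, and about 9.6 mm lower or higher at the stops. The beam turns freely and slowly: the pan yields downwards under a light touch until its stop, then is rigid. Set a candle down gently (well under 20 N) inside the rim
- beam (a joint): tilt of the balance beam, rad: 0 level, +0.08 the stop with pan_a fully down, -0.08 the stop with pan_b fully down. Damped: a small weight difference takes some seconds to swing it
- balance: the fixed steel base of the balance, 110 x 150 x 12 mm, origin at the centre of its underside, its y axis along the beam; two steel cheeks on its middle (48 mm over both in x) rise to 102 mm, a thin pointer on the beam reaches 143 mm; pan centres lie 120 mm to either side along y, pivot 85 mm above the table
- socket (a point): centre of the open top of the finishing stand's socket, 75 mm above the table, z up; x runs across its two sprung jaws, y across its two fixed guides. Guide faces stand 24.5 mm from the axis; jaw faces 20 mm from it at rest, flared to about 25 mm at the top, and yield outwards: a candle slides down only when pushed (some 3 to 12 N) and stays where it is left
- stand: fixed finishing stand: dark wooden base 130 (x) x 100 (y) mm, origin under its centre, socket upright over it; nothing higher than 78 mm. Inside the socket is a rigid foot plate, not measured, its top set anew each time 17 to 41 mm above the table. Home is the candle's underside on it, felt as a sharp rise of the pushing force; over 30 N on it is too hard
- bowl: bystander: steel bowl, 110 mm across, 50 mm high, origin under its centre
- brush: bystander: brush lying on the table, origin near its middle
- jar: bystander: glass jar with lid, 64 mm across, 90 mm high, origin under its centre
- puck: bystander: flat wax disc, 66 mm across, 22 mm high, origin under its centre
- taper: bystander: thin taper candle lying on the table, 16 mm thick, about 170 mm long, origin under its middle
- wood_block: bystander: small wooden block 60 x 40 x 30 mm, origin under its centre
Things that resemble listed ones, but are neither listed nor needed, are in the scene too. Leave any purple look-alike of the stand alone.

How it is judged:
On the way, in this order (a step that is already met when the one before it is completed fails the run):
1. both candles stand on the pans, one on each, let go, and the balance has come to rest tipped to one side (((distance between candle_1_mid and pan_a below 0.066 m and angle between the z axis of candle_1_mid and the z axis of pan_a, either way round below 0.06 rad and distance between candle_2_mid and pan_b below 0.066 m and angle between the z axis of candle_2_mid and the z axis of pan_b, either way round below 0.06 rad) or (distance between candle_1_mid and pan_b below 0.066 m and angle between the z axis of candle_1_mid and the z axis of pan_b, either way round below 0.06 rad and distance between candle_2_mid and pan_a below 0.066 m and angle between the z axis of candle_2_mid and the z axis of pan_a, either way round below 0.06 rad)) and (value of joint beam above 0.05 rad or value of joint beam below -0.05 rad) and velocity of joint beam between -0.02 and 0.02 rad/s and contact force between the fingers and candle_1 below 0.05 N and contact force between the fingers and candle_2 below 0.05 N and contact force between the arm and balance below 0.05 N), for 0.3 s.
2. the fingers take hold of the candle on the side that dropped, while both still stand on their pans (((distance between candle_1_mid and pan_a below 0.066 m and angle between the z axis of candle_1_mid and the z axis of pan_a, either way round below 0.06 rad and distance between candle_2_mid and pan_b below 0.066 m and angle between the z axis of candle_2_mid and the z axis of pan_b, either way round below 0.06 rad and value of joint beam above 0.05 rad and contact force between the fingers and candle_1 above 1 N and contact force between the fingers and candle_2 below 0.05 N) or (distance between candle_1_mid and pan_b below 0.066 m and angle between the z axis of candle_1_mid and the z axis of pan_b, either way round below 0.06 rad and distance between candle_2_mid and pan_a below 0.066 m and angle between the z axis of candle_2_mid and the z axis of pan_a, either way round below 0.06 rad and value of joint beam below -0.05 rad and contact force between the fingers and candle_1 above 1 N and contact force between the fingers and candle_2 below 0.05 N) or (distance between candle_2_mid and pan_a below 0.066 m and angle between the z axis of candle_2_mid and the z axis of pan_a, either way round below 0.06 rad and distance between candle_1_mid and pan_b below 0.066 m and angle between the z axis of candle_1_mid and the z axis of pan_b, either way round below 0.06 rad and value of joint beam above 0.05 rad and contact force between the fingers and candle_2 above 1 N and contact force between the fingers and candle_1 below 0.05 N) or (distance between candle_2_mid and pan_b below 0.066 m and angle between the z axis of candle_2_mid and the z axis of pan_b, either way round below 0.06 rad and distance between candle_1_mid and pan_a below 0.066 m and angle between the z axis of candle_1_mid and the z axis of pan_a, either way round below 0.06 rad and value of joint beam below -0.05 rad and contact force between the fingers and candle_2 above 1 N and contact force between the fingers and candle_1 below 0.05 N))), for 0.05 s.
At the end, for the whole second after the job is handed in: The candle that the balance dropped stands upright (within 4.5 degrees) and released in the finishing stand, within 8 mm of its axis and with its underside down on the foot plate (gap under 1.5 mm), at rest; the other candle stands in either pan of the balance, and the beam is at rest (((horizontal distance between candle_1_mid and socket below 0.008 m and angle between candle_1_mid's own z axis and vertical below 0.08 rad and z of candle_1_mid in the frame of foot below 0.0615 m and linear speed of candle_1 below 0.01 m/s and linear speed of candle_2 below 0.02 m/s and ((distance between candle_2_mid and pan_a below 0.066 m and angle between the z axis of candle_2_mid and the z axis of pan_a, either way round below 0.06 rad) or (distance between candle_2_mid and pan_b below 0.066 m and angle between the z axis of candle_2_mid and the z axis of pan_b, either way round below 0.06 rad))) or (horizontal distance between candle_2_mid and socket below 0.008 m and angle between candle_2_mid's own z axis and vertical below 0.08 rad and z of candle_2_mid in the frame of foot below 0.0615 m and linear speed of candle_2 below 0.01 m/s and linear speed of candle_1 below 0.02 m/s and ((distance between candle_1_mid and pan_a below 0.066 m and angle between the z axis of candle_1_mid and the z axis of pan_a, either way round below 0.06 rad) or (distance between candle_1_mid and pan_b below 0.066 m and angle between the z axis of candle_1_mid and the z axis of pan_b, either way round below 0.06 rad)))) and velocity of joint beam between -0.02 and 0.02 rad/s); the robot touches nothing.
It fails at once if a candle is pressed on the stand's foot plate with more than 30 N (contact force between any of candle_1, candle_2 and foot above 30 N).
It fails at once if a candle is set down hard on the balance (more than 20 N) (contact force between any of candle_1, candle_2 and balance above 20 N).
It fails at once if a candle is knocked over (leans more than 35 degrees) (angle between any of candle_1_mid, candle_2_mid's own z axis and vertical above 0.61 rad).
It fails at once if a bystander (bowl, brush, jar, wax puck, taper, wooden block) is moved more than 30 mm (distance of any of bowl, brush, jar, puck, taper, wood_block from where it was at the start of the episode above 0.03 m).
It also fails if it takes over 72 s, if anything falls off the work surface, if the arm or the gripper's body presses on something with over 40 N, if the wrist force passes 120 N, or if a joint passes its speed limit or range.

ROBOT

A 6-joint arm with a two-finger parallel gripper is mounted at the origin on the work surface. World frame = base frame: x ahead of the robot, y to its left, z up, the work surface at z = 0. Lengths are in m, angles in rad, forces in N, time in s.
With the tool pointing down it reaches from about 0.375 to 0.9 m from the base axis. Payload 3.1 kg.
Tool frame: the origin (TCP) lies midway between the tips of the shut fingers; the grasp point (between the pads) lies 19 mm behind it; x points along the fingers, z is the direction in which the jaws open and shut, and the axes are right-handed (so a half turn about x gives the same grasp; the last joint's range is limited). The gripper opens to 85 mm and grips with 20 to 120 N. Pads are 22 mm wide; open, the fingers measure 114 mm over their backs; the gripper's body (76 mm by 85 mm) begins 54 mm behind the grasp point. The pads swing forward as they close: fully open they stand 13 mm farther back than shut.
Start: joints at [1.01, 0.527, 1.433, -0, 1.181, -0.178], TCP at [0.233, 0.58, 0.231] pointing down, gripper open.
Joint ranges: [-3.08, 3.08], [-0.75, 2.2], [0.22, 2.44], [-1.43, 4.57], [0, 2.65], [-2.85, 2.85]. Speed limits (rad/s): [2.79, 2.79, 3.14, 3.14, 3.14, 3.14].

INTERFACE

Orientations are given as a unit quaternion [x, y, z, w].
In Python, from station import status, snapshot, camera_params, ticket gives the robot as it stands.
- The arm moves only by the tool arm_command, never from a script. Its argument "series" is a list that holds one entry, the list of rows, each a list of 4 numbers: the shift along the tool's x, y, z in mm, then the turn about the tool's x in rad. A call has 1 to 10 rows; each row shifts and turns the commanded pose from where the row before left it, along the tool's axes as they then stand; what a row does not reach is not made up. A row lasts 1/10 s, in which the tool goes at most 50 mm and 8.59 degrees, less where a joint would pass 70% of its speed; a pose out of reach is approached as far as the arm can. A call is refused whole if a number of a shift passes 50 or a number of a turn 0.15, either way. A call with a gripper value outside its range is refused whole. "jaw" is the opening in per cent of the stroke, from 0 (shut) to 100 (fully open), set as the call begins (left out, the last holds). The fingers move at their own pace and stop on an object; "force" is the grip in N (left out, the last holds). Time passes only in rows, so rows that do not move let the fingers close. It gives the time, the measured TCP pose, the force and the opening at its end, in the units of the state.
- status.sense(): the state, without advancing time (a new reading comes with each control period).
- snapshot(name): name is "side" or "top"; returns the picture (480x640x3 uint8, red, green, blue); there is no depth.
- camera_params(name): a dict with "fovy" (degrees; the focal length in pixels is half the picture's height over the tangent of half this angle, whatever the lens; pixels are square), "cx", "cy" (the principal point, pixels), "extrinsics" (4x4, takes a point from camera to world coordinates). Camera axes: x right, y down, z forward; pixel columns grow to the right and rows downward; lengths in m; the calibration is good to about 2 mm. A picture is of the moment at which its call begins. camera_params takes no time and is no camera call.
- ticket.sign_off(): hands the job in, once; it reports no verdict.
The state is a dict: "t": time; "q": joint angles; "qd": joint speeds; "tau": joint torques, N m; "tcp_pos": TCP position; "tool_rot": TCP orientation; "force": force on the tool from outside, world axes, zero at the start; "ft_torque": the same for the moment, N m; "finger_gap": opening from 0.0 (shut) to 1.0 (fully open).
Only numpy, scipy, OpenCV 4.12 (cv2) and the standard library are available. Lean on these libraries where they do the work, as an engineer would, in place of code of your own. Each camera call takes 0.05 s, during which the arm holds its last target. There are 200 camera calls.

## Working session

There is one attempt and no reset: what is moved stays moved. The work goes in short steps, Python scripts to look and compute and a tool call to move; the robot and the scene stay as the last step left them, time stands still between calls to the robot, and variables do not carry over. Pictures are saved under pics/ and viewed, about 8 in all and at most 12, crops included, and the job is handed in when it is done.

Besides the shell and the picture viewer there is one more tool, called after "Call:" by a JSON object that holds its "name" and its "arguments", one argument or row to a line. arm_command: Moves the arm, as the interface text tells. Its arguments: {"type":"object","properties":{"series":{"type":"array"},"jaw":{"type":"number"},"force":{"type":"number"}},"required":["series"]}

```bash
mkdir -p pics; cat > h.py <<'E'
import numpy as np,cv2
from station import status,snapshot,camera_params,ticket
def save(n,f):
    im=snapshot(n); cv2.imwrite('pics/'+f,im[:,:,::-1]); return im
def proj(n,P):
    c=camera_params(n);T=np.array(c['extrinsics']);f=240/np.tan(np.radians(c['fovy'])/2)
    p=np.linalg.inv(T)@np.append(P,1);return [c['cx']+f*p[0]/p[2],c['cy']+f*p[1]/p[2]]
def ray(n,u,v,z):
    c=camera_params(n);T=np.array(c['extrinsics']);f=240/np.tan(np.radians(c['fovy'])/2)
    d=T[:3,:3]@np.array([(u-c['cx'])/f,(v-c['cy'])/f,1]);o=T[:3,3]
    return (o+d*(z-o[2])/d[2]).round(4)
E
python3 - <<'E'
from h import *
for n in('top','side'):
    save(n,n+'0.png');print(n,camera_params(n))
print(status.sense())
E
```

```text
top {'fovy': 43.7307420897647, 'cx': 326.26516424738946, 'cy': 234.3441249246046, 'extrinsics': array([[ 0.01024534, -0.98586359,  0.16723639,  0.25680176],
       [-0.99978476, -0.00708199,  0.01950091, -0.05853758],
       [-0.01804087, -0.16740019, -0.98572395,  1.59199466],
       [ 0.        ,  0.        ,  0.        ,  1.        ]])}
side {'fovy': 42.62055056150323, 'cx': 311.92020862073036, 'cy': 247.21516745408115, 'extrinsics': array([[ 0.99838259, -0.04371078,  0.0363533 ,  0.43667029],
       [-0.05536169, -0.60200914,  0.79656769, -1.25248645],
       [-0.01293358, -0.7972919 , -0.60345535,  0.99666692],
       [ 0.        ,  0.        ,  0.        ,  1.        ]])}
{'t': 0.1, 'q': array([ 1.00945666e+00,  5.28369645e-01,  1.43376859e+00, -3.03178355e-05,
        1.18142963e+00, -1.78534962e-01]), 'qd': array([-0.00033838, -0.00244318, -0.00374604,  0.00101393,  0.00154382,
       -0.00098745]), 'tau': array([ 1.05491217e-04, -4.43304741e+01, -1.78587198e+01, -2.04760181e-04,
        3.85168445e-03,  2.01220638e-05]), 'tcp_pos': array([0.2331017 , 0.57920384, 0.23043545]), 'tool_rot': array([-0.39604541,  0.58661949,  0.39546356,  0.58534962]), 'force': array([ 0.23329549,  0.85114114, -0.67271456]), 'ft_torque': array([ 0.02210701, -0.00818322,  0.02161912]), 'finger_gap': 0.9987605697682268}
```

View pics/top0.png

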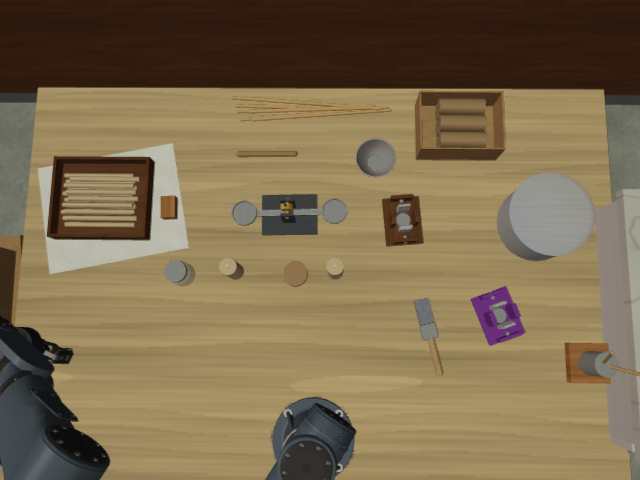

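View pics/side0.png

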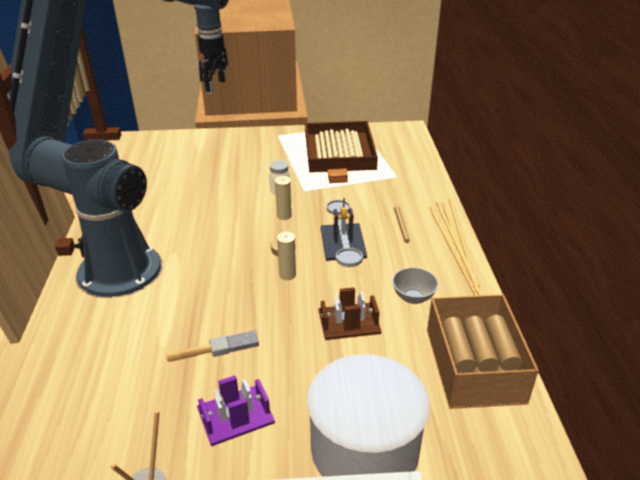

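Top view: candles at (229,267) and (335,267), balance at (290,213) with pans at (245,213) and (335,211). Two things could be the stand: the dark brown one at (403,219) and the purple one at (497,315). The brown one fits ("dark wooden base"), and the purple one is the look-alike to leave alone. I'll confirm this in an enlarged crop and take the measurements.

```bash
python3 - <<'E'
from h import *
im=cv2.imread('pics/top0.png')
c=im[170:300,215:435]; cv2.imwrite('pics/crop1.png',cv2.resize(c,None,fx=3.6,fy=3.6,interpolation=cv2.INTER_CUBIC))
s=cv2.imread('pics/side0.png')[160:350,260:400]; cv2.imwrite('pics/crop2.png',cv2.resize(s,None,fx=3.1,fy=3.1,interpolation=cv2.INTER_CUBIC))
for uv in((229,267),(335,267)): print('candle',ray('top',*uv,.12))
for uv in((245,213),(335,211)): print('pan',ray('top',*uv,.045))
print('stand',ray('top',403.5,218,.075),ray('top',403,220,.02))
hsv=cv2.cvtColor(im,cv2.COLOR_BGR2HSV)
def blobs(name,m,box,z):
    x0,y0,x1,y1=box;M=np.zeros_like(m);M[y0:y1,x0:x1]=m[y0:y1,x0:x1]
    for k in cv2.findContours(M,cv2.RETR_EXTERNAL,cv2.CHAIN_APPROX_NONE)[0]:
        if cv2.contourArea(k)>60:
            r=cv2.minAreaRect(k);print(name,r,cv2.contourArea(k),ray('top',*r[0],z))
H,S,V=cv2.split(hsv)
blobs('brown',((V<110)&(S>100)).astype('u1')*255,(370,180,435,260),.012)
blobs('base',((V<90)&(S<110)).astype('u1')*255,(250,180,330,245),.012)
blobs('grey',((S<60)&(V>80)).astype('u1')*255,(225,190,260,235),.045)
blobs('grey',((S<60)&(V>80)).astype('u1')*255,(320,190,355,235),.045)
for p in((229,263),(335,263),(250,255),(245,213)): print(p,hsv[p[1],p[0]])
E
```

```text
candle [0.4226 0.2111 0.12  ]
candle [ 0.4248 -0.0519  0.12  ]
pan [0.575  0.1878 0.045 ]
pan [ 0.582  -0.0504  0.045 ]
stand [ 0.5584 -0.2273  0.075 ] [ 0.5638 -0.232   0.02  ]
brown ((402.1802978515625, 219.4835968017578), (50.6094856262207, 37.57233428955078), 84.80557250976562) 1742.5 [ 0.5668 -0.2307  0.012 ]
base ((289.0, 222.0), (54.0, 24.0), 0.0) 1035.0 [0.5579 0.0734 0.012 ]
base ((288.9910888671875, 201.60020446777344), (14.352012634277344, 54.297706604003906), 88.72696685791016) 638.5 [0.6141 0.0746 0.012 ]
grey ((244.00001525878906, 212.50001525878906), (24.748737335205078, 24.748735427856445), 45.0) 471.0 [0.5763 0.1905 0.045 ]
grey ((334.0000305175781, 210.50003051757812), (24.748737335205078, 24.748737335205078), 45.0) 480.0 [ 0.5833 -0.0477  0.045 ]
(229, 263) [ 20  83 173]
(335, 263) [ 21  81 174]
(250, 255) [ 21 100 163]
(245, 213) [ 38  16 129]
```

View pics/crop1.png

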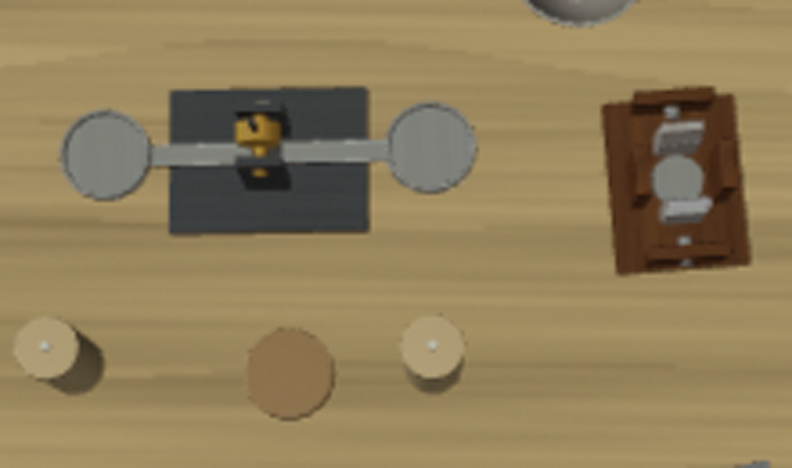

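View pics/crop2.png

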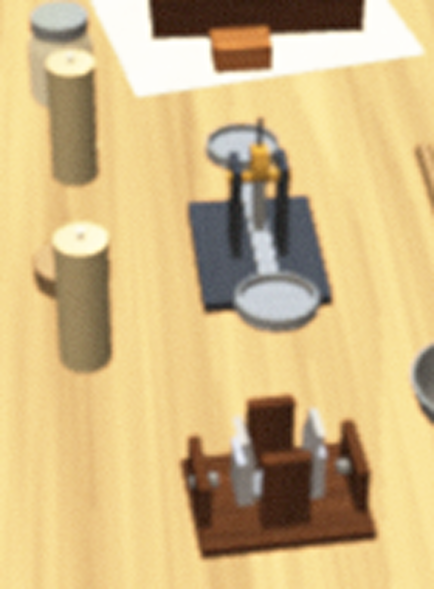

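The crops show both candles, with wicks at about (227,266) and (335,266). The brown stand at (403,220) has sprung metal jaws along its long axis and dark guides across, so it matches the description. The wax puck at (295,273) is not a candle. Next I cross-check with the side view and work out the moves.

```bash
cat >> h.py <<'E'
from scipy.spatial.transform import Rotation as R
def rows(x,y,z,yaw=None):
    "world target -> total shift in tool axes mm, tool z dir yaw"
    s=status.sense();Q=R.from_quat(s['tool_rot']).as_matrix()
    d=Q.T@(np.array([x,y,z])-s['tcp_pos'])*1000
    print('t',s['t'],'tcp',s['tcp_pos'].round(4),'shift',d.round(1),'toolz yaw',round(float(np.arctan2(Q[1,2],Q[0,2])),3),'tooly',Q[:,1].round(3),'q',s['q'].round(2),'F',s['force'].round(2),'gap',round(s['finger_gap'],3))
E
python3 - <<'E'
from h import *
for a,b in(((227.8,266.7),(282.6,180.3)),((335,266.4),(286.1,237.4))):
    print('candle top',ray('top',*a,.12),ray('side',*b,.12))
# pans: side crop ellipse centres
for a,b in(((244.4,213),(338.2,207.1)),((334.7,210.8),(349.2,256))):
    print('pan',ray('top',*a,.046),ray('side',*b,.046))
# stand: tops of the two guides
k=lambda u,v:(u/3.6+215,v/3.6+170)
print('foot',ray('top',*k(678,180),.029)); print('base',[ray('top',*k(*p),.014) for p in((602,103),(733,95),(750,263),(617,274))], 'mid',np.mean([ray('top',*k(*p),.014) for p in((602,103),(733,95),(750,263),(617,274))],0))
print('jaws',ray('top',*k(679,130),.075),ray('top',*k(686,204),.075))
for p in((660,124),(703,124),(663,202),(711,200)): print(ray('top',*k(*p),.075))
s=lambda u,v:(u/3.1+260,v/3.1+160)
print('guide tops side',ray('side',*s(271,403),.078),ray('side',*s(286,457),.078))
rows(.423,.213,.19)
E
```

```text
candle top [0.4233 0.2141 0.12  ] [0.4257 0.2162 0.12  ]
candle top [ 0.4263 -0.0519  0.12  ] [ 0.4295 -0.0516  0.12  ]
pan [0.5748 0.1892 0.046 ] [0.5776 0.1829 0.046 ]
pan [ 0.5823 -0.0496  0.046 ] [ 0.5853 -0.0409  0.046 ]
foot [ 0.5621 -0.2319  0.029 ]
base [array([ 0.6234, -0.1774,  0.014 ]), array([ 0.6302, -0.2755,  0.014 ]), array([ 0.5029, -0.286 ,  0.014 ]), array([ 0.4939, -0.1878,  0.014 ])] mid [ 0.5626   -0.231675  0.014   ]
jaws [ 0.5897 -0.228   0.075 ] [ 0.5357 -0.2323  0.075 ]
[ 0.594  -0.2144  0.075 ]
[ 0.5942 -0.2452  0.075 ]
[ 0.537  -0.2159  0.075 ]
[ 0.5387 -0.2502  0.075 ]
guide tops side [ 0.5633 -0.2059  0.078 ] [ 0.568  -0.2642  0.078 ]
t 0.1 tcp [0.2331 0.5792 0.2304] shift [  40.9 -312.9 -268.7] toolz yaw 1.188 tooly [-0.928  0.374  0.   ] q [ 1.01  0.53  1.43 -0.    1.18 -0.18] F [ 0.23  0.85 -0.67] gap 0.999
```

Call:
{"name": "arm_command", "arguments": {
  "series": [
    [[0, 0, 0, 0.1485], [0, 0, 0, 0.1485], [0, 0, 0, 0.1485], [0, 0, 0, 0.1485], [0, 0, 0, 0.1485], [0, 0, 0, 0.1485], [0, 0, 0, 0.1485], [0, 0, 0, 0.1485]]
  ],
  "jaw": 100,
  "force": 40
}}

```text
t: 0.9
tcp_pos: [0.2332, 0.5794, 0.2307]
tool_rot: [0.002, 0.707, -0.003, 0.707]
force: [0.9, 0.1, 0.0]
finger_gap: 0.997
```

```bash
python3 -c "
from h import *
rows(.425,.215,.20)"
```

```text
t 0.9 tcp [0.2332 0.5794 0.2307] shift [  31.  -363.2  194.1] toolz yaw -0.006 tooly [ 0.006  1.    -0.001] q [1.01 0.53 1.43 0.   1.18 1.02] F [0.94 0.13 0.03] gap 0.997
```

Call:
{"name": "arm_command", "arguments": {
  "series": [
    [[3, -40.4, 21.5, 0], [3, -40.4, 21.5, 0], [3, -40.4, 21.5, 0], [3, -40.4, 21.5, 0], [3, -40.4, 21.5, 0], [3, -40.4, 21.5, 0], [3, -40.4, 21.5, 0], [3, -40.4, 21.5, 0], [3, -40.4, 21.5, 0], [0, 0, 0, 0]]
  ]
}}

```text
t: 1.9
tcp_pos: [0.4297, 0.212, 0.2039]
tool_rot: [0.002, 0.707, -0.003, 0.707]
force: [0.4, 1.1, -0.2]
finger_gap: 1.0
```

```bash
python3 -c "
from h import *
rows(.425,.215,.081)
a=save('top','a.png');b=save('side','b.png')
cv2.imwrite('pics/m.png',np.hstack([cv2.resize(a[190:330,150:290],(400,400))[:,:,::-1],cv2.resize(b[80:230,200:350],(400,400))[:,:,::-1]]))"
```

```text
t 1.9 tcp [0.4297 0.212  0.2039] shift [122.9   3.1  -4.9] toolz yaw -0.007 tooly [ 0.007  1.    -0.001] q [ 0.23  0.37  1.82 -0.    0.95  0.23] F [ 0.37  1.07 -0.23] gap 1.0
```

View pics/m.png

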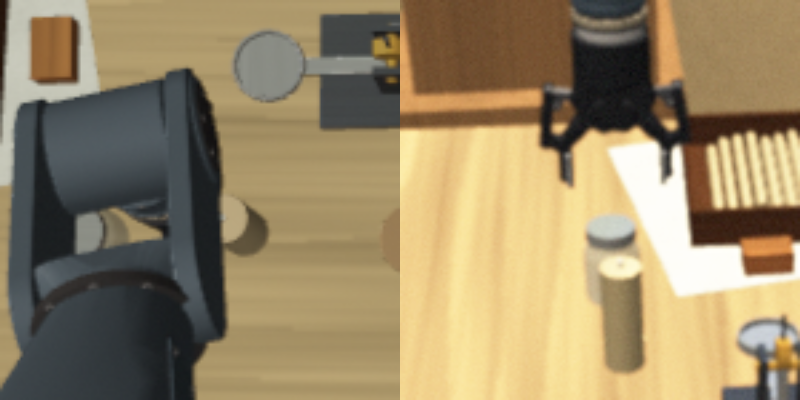

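The gripper is centred over candle 1. In the side view the fingers' mid column is about 617 and the candle's is 621. I'm descending to grasp it.

Call:
{"name": "arm_command", "arguments": {
  "series": [
    [[30, 1, -1, 0], [30, 1, -1, 0], [30, 1, -1, 0], [23, 0, 0, 0], [10, 0, 0, 0], [0, 0, 0, 0]]
  ]
}}

```text
t: 2.6
tcp_pos: [0.4224, 0.22, 0.0803]
tool_rot: [-0.001, 0.708, 0.0, 0.706]
force: [0.1, -0.6, 0.3]
finger_gap: 0.998
```

Call:
{"name": "arm_command", "arguments": {
  "series": [
    [[0, 0, 0, 0], [0, 0, 0, 0], [0, 0, 0, 0], [0, 0, 0, 0], [0, 0, 0, 0], [0, 0, 0, 0], [0, 0, 0, 0]]
  ],
  "jaw": 20,
  "force": 40
}}

```text
t: 3.3
tcp_pos: [0.4251, 0.2194, 0.0825]
tool_rot: [0.0, 0.706, 0.0, 0.708]
force: [0.4, 0.9, 6.9]
finger_gap: 0.505
```

Call:
{"name": "arm_command", "arguments": {
  "series": [
    [[-20, 0, 0, 0], [-40, 0, 0, 0], [-25, 0, 0, 0], [0, 0, 0, 0], [0, 0, 0, 0]]
  ]
}}

```text
t: 3.8
tcp_pos: [0.4237, 0.219, 0.1666]
tool_rot: [0.0, 0.707, -0.0, 0.707]
force: [0.0, -0.1, -1.5]
finger_gap: 0.506
```

```bash
python3 -c "
from h import *
rows(.576,.188,.136)"
```

```text
t 3.8 tcp [0.4237 0.219  0.1666] shift [ 30.7 -31.  152.3] toolz yaw -0.0 tooly [0. 1. 0.] q [0.24 0.43 1.86 0.   0.85 0.24] F [ 0.05 -0.1  -1.46] gap 0.506
```

Call:
{"name": "arm_command", "arguments": {
  "series": [
    [[0, -7, 30, 0], [0, -8, 42, 0], [0, -8, 42, 0], [0, -6, 28, 0], [5, 0, 10, 0], [0, 0, 0, 0], [0, 0, 0, 0]]
  ]
}}

```text
t: 4.5
tcp_pos: [0.5729, 0.1903, 0.1594]
tool_rot: [-0.0, 0.709, -0.0, 0.705]
force: [-0.5, 0.3, -0.2]
finger_gap: 0.504
```

```bash
python3 -c "
from h import *
rows(.576,.190,.136)
a=save('top','a.png');b=save('side','b2.png')
cv2.imwrite('pics/m2.png',np.hstack([cv2.resize(a[160:260,200:300],(400,400))[:,:,::-1],cv2.resize(b[130:250,280:400],(400,400))[:,:,::-1]]))"
```

```text
t 4.5 tcp [0.5729 0.1903 0.1594] shift [23.4 -0.3  3.2] toolz yaw 0.0 tooly [-0.     1.    -0.001] q [0.14 0.59 1.55 0.   1.01 0.14] F [-0.48  0.27 -0.22] gap 0.504
```

View pics/m2.png

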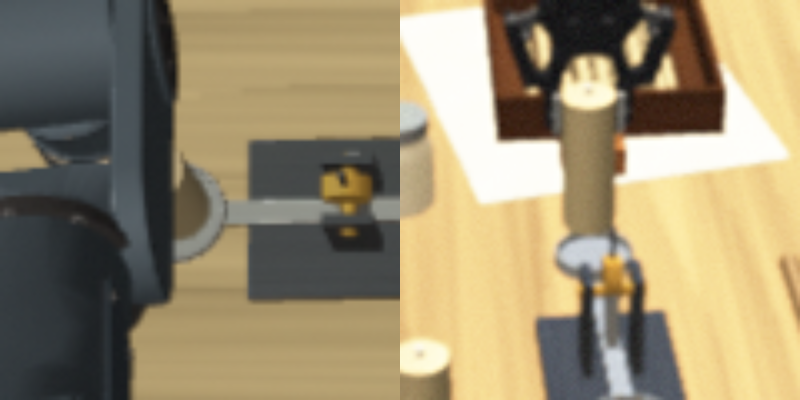

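Call:
{"name": "arm_command", "arguments": {
  "series": [
    [[10, 0, 3, 0], [14, 0, 2, 0], [8, 0, 0, 0], [4, 0, 0, 0], [2, 0, 0, 0], [1, 0, 0, 0], [1, 0, 0, 0], [0, 0, 0, 0]]
  ]
}}

```text
t: 5.4
tcp_pos: [0.5811, 0.1902, 0.1215]
tool_rot: [0.0, 0.707, 0.0, 0.707]
force: [0.0, -0.3, -2.0]
finger_gap: 0.503
```

Call:
{"name": "arm_command", "arguments": {
  "series": [
    [[1, 0, 0, 0], [1, 0, 0, 0], [0, 0, 0, 0], [0, 0, 0, 0]]
  ]
}}

```text
t: 5.8
tcp_pos: [0.5809, 0.1902, 0.1193]
tool_rot: [0.0, 0.707, 0.0, 0.707]
force: [-0.4, 0.1, -0.5]
finger_gap: 0.507
```

Call:
{"name": "arm_command", "arguments": {
  "series": [
    [[1, 0, 0, 0], [1, 0, 0, 0], [0, 0, 0, 0], [0, 0, 0, 0]]
  ]
}}

```text
t: 6.2
tcp_pos: [0.5808, 0.1902, 0.1172]
tool_rot: [0.0, 0.707, 0.0, 0.707]
force: [0.8, -1.1, -0.6]
finger_gap: 0.505
```

Call:
{"name": "arm_command", "arguments": {
  "series": [
    [[1, 0, -2, 0], [1, 0, 0, 0], [0, 0, 0, 0], [0, 0, 0, 0]]
  ]
}}

```text
t: 6.6
tcp_pos: [0.5788, 0.1902, 0.1153]
tool_rot: [0.0, 0.707, 0.0, 0.707]
force: [0.4, 0.2, -1.1]
finger_gap: 0.505
```

Call:
{"name": "arm_command", "arguments": {
  "series": [
    [[1, 0, 0, 0], [0, 0, 0, 0], [0, 0, 0, 0]]
  ]
}}

```text
t: 6.9
tcp_pos: [0.579, 0.1902, 0.1147]
tool_rot: [0.0, 0.707, 0.0, 0.707]
force: [-1.3, -0.6, 3.0]
finger_gap: 0.506
```

```bash
python3 -c "
from h import *
rows(.576,.190,.136)
b=save('side','b3.png')
cv2.imwrite('pics/m3.png',cv2.resize(b[150:270,300:400],(500,600))[:,:,::-1])"
```

```text
t 6.9 tcp [0.579  0.1902 0.1147] shift [-21.3  -0.2  -3. ] toolz yaw 0.0 tooly [-0.  1.  0.] q [0.13 0.65 1.57 0.   0.92 0.13] F [-1.35 -0.61  2.99] gap 0.506
```

View pics/m3.png

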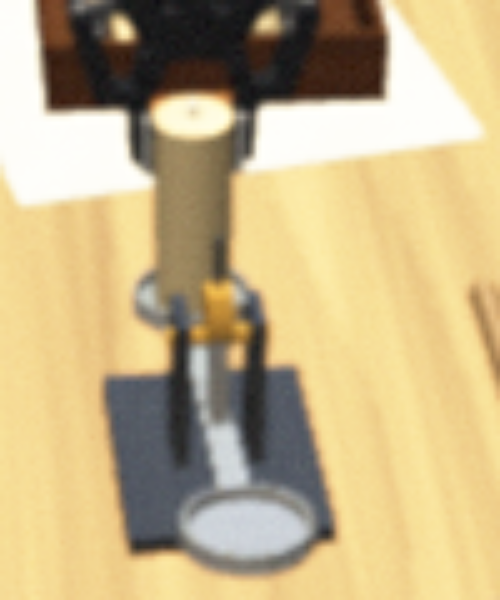

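The candle sits inside the pan a rim, and the wrist force rose to 3 N at the predicted stop height. Releasing.

Call:
{"name": "arm_command", "arguments": {
  "series": [
    [[0, 0, 0, 0], [0, 0, 0, 0], [0, 0, 0, 0], [0, 0, 0, 0], [0, 0, 0, 0], [0, 0, 0, 0]]
  ],
  "jaw": 100
}}

```text
t: 7.55
tcp_pos: [0.5789, 0.1901, 0.1142]
tool_rot: [-0.0, 0.707, -0.0, 0.707]
force: [0.1, -1.1, 0.3]
finger_gap: 1.001
```

Call:
{"name": "arm_command", "arguments": {
  "series": [
    [[-15, 0, 0, 0], [-30, 0, 0, 0], [-40, 0, 0, 0], [-20, 0, 0, 0], [0, 0, 0, 0]]
  ]
}}

```text
t: 8.05
tcp_pos: [0.5813, 0.1906, 0.2231]
tool_rot: [0.0, 0.704, 0.0, 0.71]
force: [-0.1, 0.4, 0.0]
finger_gap: 0.994
```

```bash
python3 -c "
from h import *
rows(.4275,-.052,.2)"
```

```text
t 8.05 tcp [0.5813 0.1906 0.2231] shift [  21.6 -242.6 -154. ] toolz yaw 0.0 tooly [-0.     1.     0.001] q [0.13 0.52 1.48 0.   1.14 0.13] F [-0.05  0.4   0.05] gap 0.994
```

Call:
{"name": "arm_command", "arguments": {
  "series": [
    [[0, -22, -14, 0], [0, -40, -25, 0], [0, -41, -25.5, 0], [0, -41, -26, 0], [0, -41, -26, 0], [5, -37, -23, 0], [10, -20, -12, 0], [0, 0, 0, 0], [0, 0, 0, 0]]
  ]
}}

```text
t: 8.95
tcp_pos: [0.427, -0.0518, 0.2036]
tool_rot: [0.001, 0.708, -0.0, 0.707]
force: [-0.2, -0.4, -0.4]
finger_gap: 1.0
```

```bash
python3 -c "
from h import *
rows(.4275,-.052,.081)"
```

```text
t 8.95 tcp [ 0.427  -0.0518  0.2036] shift [122.6  -0.3   0.7] toolz yaw -0.002 tooly [0.002 1.    0.001] q [-0.38  0.31  1.93  0.    0.9  -0.38] F [-0.2  -0.36 -0.38] gap 1.0
```

Call:
{"name": "arm_command", "arguments": {
  "series": [
    [[30, 0, 0, 0], [35, 0, 0, 0], [30, 0, 0, 0], [20, 0, 0, 0], [7, 0, 0, 0], [0, 0, 0, 0], [0, 0, 0, 0]]
  ]
}}

```text
t: 9.65
tcp_pos: [0.4283, -0.0515, 0.0828]
tool_rot: [-0.001, 0.707, 0.0, 0.708]
force: [0.0, -0.3, -0.4]
finger_gap: 1.002
```

Call:
{"name": "arm_command", "arguments": {
  "series": [
    [[0, 0, 0, 0], [0, 0, 0, 0], [0, 0, 0, 0], [0, 0, 0, 0], [0, 0, 0, 0], [0, 0, 0, 0], [0, 0, 0, 0]]
  ],
  "jaw": 20
}}

```text
t: 10.35
tcp_pos: [0.4284, -0.0522, 0.0832]
tool_rot: [-0.0, 0.706, -0.0, 0.708]
force: [1.0, 0.4, 7.1]
finger_gap: 0.501
```

Call:
{"name": "arm_command", "arguments": {
  "series": [
    [[-20, 0, 0, 0], [-40, 0, 0, 0], [-30, 0, 0, 0], [0, 0, 0, 0], [0, 0, 0, 0]]
  ]
}}

```text
t: 10.85
tcp_pos: [0.4272, -0.0518, 0.1725]
tool_rot: [-0.0, 0.707, -0.0, 0.707]
force: [-0.8, 0.3, -2.2]
finger_gap: 0.505
```

```bash
python3 -c "
from h import *
rows(.582,-.049,.165)"
```

```text
t 10.85 tcp [ 0.4272 -0.0518  0.1725] shift [  7.6   2.8 154.8] toolz yaw -0.0 tooly [ 0.  1. -0.] q [-0.38  0.37  1.97 -0.    0.81 -0.38] F [-0.78  0.34 -2.21] gap 0.505
```

Call:
{"name": "arm_command", "arguments": {
  "series": [
    [[0, 0, 22, 0], [0, 0, 40, 0], [0, 1, 42, 0], [0, 1, 32, 0], [0, 1, 16, 0], [0, 0, 4, 0], [0, 0, 0, 0], [0, 0, 0, 0]]
  ]
}}

```text
t: 11.65
tcp_pos: [0.5812, -0.0485, 0.1709]
tool_rot: [0.0, 0.709, 0.0, 0.706]
force: [-0.1, 0.1, -2.2]
finger_gap: 0.502
```

```bash
python3 -c "
from h import *
rows(.583,-.049,.132)
a=save('top','a4.png');b=save('side','b4.png')
cv2.imwrite('pics/m4.png',np.hstack([cv2.resize(a[160:260,230:380],(400,267))[:,:,::-1],cv2.resize(b[160:280,280:400],(400,400))[:267,:,::-1]]) if 0 else np.hstack([cv2.resize(a[150:270,230:350],(400,400)),cv2.resize(b[150:290,280:420],(400,400))])[:,:,::-1])"
```

```text
t 11.65 tcp [ 0.5812 -0.0485  0.1709] shift [38.9 -0.5  2. ] toolz yaw -0.0 tooly [0.    1.    0.001] q [-0.27  0.55  1.6  -0.    1.   -0.27] F [-0.11  0.15 -2.21] gap 0.502
```

View pics/m4.png

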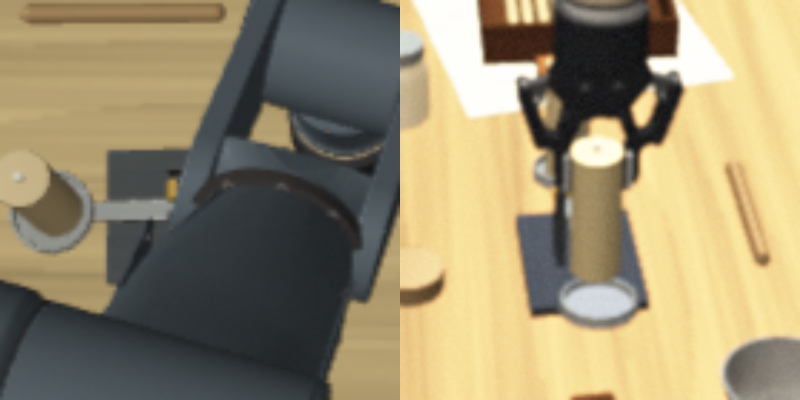

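Candle 2's base (596,275) is over pan b (599,298), and candle 1 stands in pan a on the left. Lowering gently.

Call:
{"name": "arm_command", "arguments": {
  "series": [
    [[10, 0, 1, 0], [14, 0, 1, 0], [6, 0, 0, 0], [2, 0, 0, 0], [1, 0, 0, 0], [0, 0, 0, 0], [0, 0, 0, 0]]
  ]
}}

```text
t: 12.45
tcp_pos: [0.5857, -0.0489, 0.1396]
tool_rot: [-0.0, 0.707, -0.0, 0.707]
force: [0.5, 0.1, -1.8]
finger_gap: 0.502
```

Call:
{"name": "arm_command", "arguments": {
  "series": [
    [[1, 0, 0, 0], [1, 0, 0, 0], [0, 0, 0, 0], [0, 0, 0, 0]]
  ]
}}

```text
t: 12.85
tcp_pos: [0.5854, -0.0488, 0.1373]
tool_rot: [-0.0, 0.707, -0.0, 0.707]
force: [-0.2, 1.5, -1.0]
finger_gap: 0.507
```

Call:
{"name": "arm_command", "arguments": {
  "series": [
    [[1, 0, 0, 0], [1, 0, 0, 0], [0, 0, 0, 0], [0, 0, 0, 0]]
  ]
}}

```text
t: 13.25
tcp_pos: [0.5853, -0.0488, 0.1353]
tool_rot: [0.0, 0.707, 0.0, 0.707]
force: [-0.2, 0.6, -1.6]
finger_gap: 0.506
```

Call:
{"name": "arm_command", "arguments": {
  "series": [
    [[1, 0, -1, 0], [1, 0, 0, 0], [0, 0, 0, 0], [0, 0, 0, 0]]
  ]
}}

```text
t: 13.65
tcp_pos: [0.5845, -0.0488, 0.1334]
tool_rot: [0.0, 0.707, 0.0, 0.707]
force: [-0.3, -0.5, -1.0]
finger_gap: 0.508
```

Call:
{"name": "arm_command", "arguments": {
  "series": [
    [[1, 0, 0, 0], [1, 0, 0, 0], [0, 0, 0, 0], [0, 0, 0, 0], [0, 0, 0, 0]]
  ]
}}

```text
t: 14.15
tcp_pos: [0.5844, -0.0488, 0.1313]
tool_rot: [0.0, 0.707, 0.0, 0.707]
force: [0.4, 0.9, -0.7]
finger_gap: 0.509
```

```bash
python3 -c "
from h import *
f=[]
for i in range(6):
    b=snapshot('side');f.append(status.sense()['force'][2])
print(np.round(f,2))
cv2.imwrite('pics/m5.png',cv2.resize(b[150:270,300:400],(500,600))[:,:,::-1])"
```

```text
[-1.15 -0.9   0.06 -1.06 -1.04  0.11]
```

View pics/m5.png

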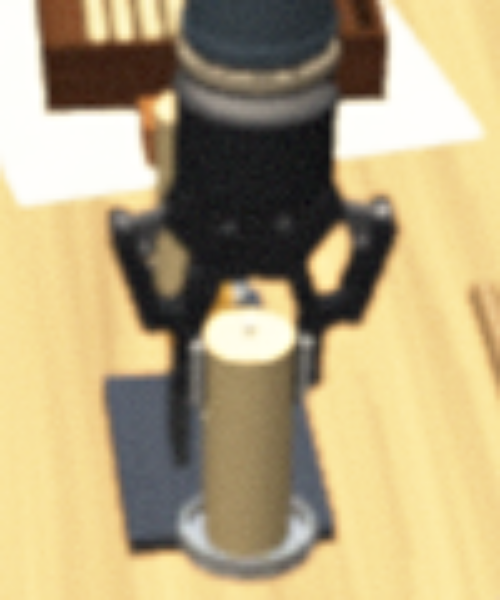

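Candle 2 is inside pan b and in contact: the mean wrist force rose from about -2 to -0.7 N. Releasing, backing off upward and waiting.

Call:
{"name": "arm_command", "arguments": {
  "series": [
    [[0, 0, 0, 0], [0, 0, 0, 0], [0, 0, 0, 0], [0, 0, 0, 0], [0, 0, 0, 0], [0, 0, 0, 0]]
  ],
  "jaw": 100
}}

```text
t: 15.05
tcp_pos: [0.5844, -0.0489, 0.1313]
tool_rot: [-0.0, 0.707, -0.0, 0.707]
force: [-0.2, -0.7, -0.8]
finger_gap: 1.002
```

Call:
{"name": "arm_command", "arguments": {
  "series": [
    [[-15, 0, 0, 0], [-30, 0, 0, 0], [-40, 0, 0, 0], [-20, 0, -20, 0], [0, 0, -40, 0], [0, 0, -40, 0], [0, 0, -40, 0], [0, 0, -20, 0], [0, 0, 0, 0], [0, 0, 0, 0]]
  ]
}}

```text
t: 16.05
tcp_pos: [0.4253, -0.0492, 0.2368]
tool_rot: [-0.0, 0.706, -0.0, 0.708]
force: [0.2, 0.3, -0.6]
finger_gap: 1.0
```

```bash
python3 -c "
from h import *
rows(.583,-.049,.132)
b=save('side','b6.png')
cv2.imwrite('pics/m6.png',cv2.resize(b[150:270,300:400],(500,600))[:,:,::-1])"
```

```text
t 16.05 tcp [ 0.4253 -0.0492  0.2368] shift [105.2   0.4 157.5] toolz yaw -0.001 tooly [ 0.001  1.    -0.001] q [-0.38  0.25  1.9   0.    0.99 -0.38] F [ 0.25  0.29 -0.62] gap 1.0
```

Call:
{"name": "arm_command", "arguments": {
  "series": [
    [[0, 0, 0, 0], [0, 0, 0, 0], [0, 0, 0, 0], [0, 0, 0, 0], [0, 0, 0, 0], [0, 0, 0, 0], [0, 0, 0, 0], [0, 0, 0, 0], [0, 0, 0, 0], [0, 0, 0, 0]]
  ]
}}

```text
t: 17.1
tcp_pos: [0.4244, -0.0489, 0.2363]
tool_rot: [0.0, 0.707, -0.0, 0.707]
force: [0.4, 0.1, -0.4]
finger_gap: 1.001
```

Call:
{"name": "arm_command", "arguments": {
  "series": [
    [[0, 0, 0, 0], [0, 0, 0, 0], [0, 0, 0, 0], [0, 0, 0, 0], [0, 0, 0, 0], [0, 0, 0, 0], [0, 0, 0, 0], [0, 0, 0, 0], [0, 0, 0, 0], [0, 0, 0, 0]]
  ]
}}

```text
t: 18.1
tcp_pos: [0.4244, -0.0489, 0.2363]
tool_rot: [0.0, 0.707, 0.0, 0.707]
force: [0.9, -0.1, 0.4]
finger_gap: 1.001
```

Call:
{"name": "arm_command", "arguments": {
  "series": [
    [[0, 0, 0, 0], [0, 0, 0, 0], [0, 0, 0, 0], [0, 0, 0, 0], [0, 0, 0, 0], [0, 0, 0, 0], [0, 0, 0, 0], [0, 0, 0, 0], [0, 0, 0, 0], [0, 0, 0, 0]]
  ]
}}

```text
t: 19.1
tcp_pos: [0.4244, -0.0488, 0.2363]
tool_rot: [0.0, 0.707, -0.0, 0.707]
force: [0.3, 0.1, 0.0]
finger_gap: 0.999
```

```bash
python3 -c "
from h import *
a0=cv2.imread('pics/b6.png').astype(int)
b=save('side','b7.png');d=np.abs(a0[:,:,::-1]-b)[150:270,300:400].max(2);print((d>60).sum(),status.sense()['t'])
cv2.imwrite('pics/m7.png',np.hstack([cv2.resize(x[150:270,300:400],(400,480)) for x in(a0.astype('u1'),b[:,:,::-1])]))"
```

```text
13 19.15
```

View pics/m7.png

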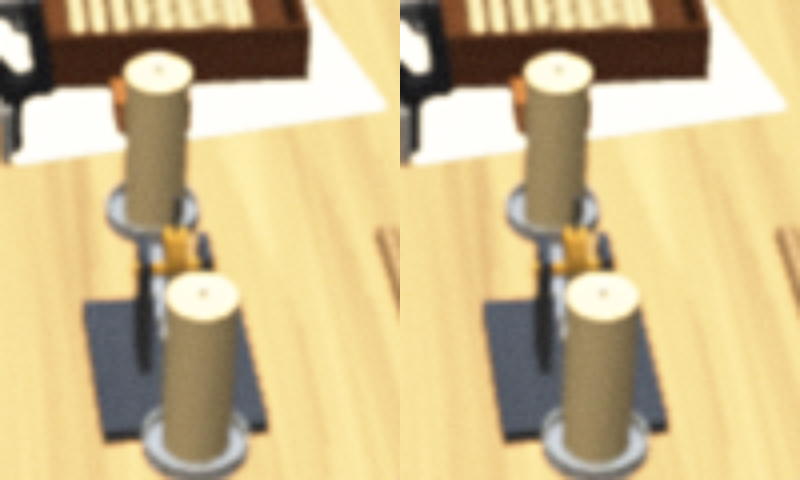

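Only 13 pixels changed between the two pictures taken 3 s apart, so the balance is at rest. Compared with the earlier picture, pan b moved down the image (row 254 to 262) and pan a moved up (209 to 202). So pan b has dropped, and candle 2 is the one to take. I'm checking its tilted top position.

```bash
python3 -c "
from h import *
print(ray('side',351.2,223.8,.150))
print('pan b',ray('side',348.7,261.5,.036),'pan a',ray('side',338.2,202.8,.055))
rows(.584,-.053,.112)"
```

```text
[ 0.5868 -0.0488  0.15  ]
pan b [ 0.5833 -0.0503  0.036 ] pan a [0.5782 0.191  0.055 ]
t 19.15 tcp [ 0.4244 -0.0488  0.2363] shift [124.3  -4.2 159.6] toolz yaw 0.0 tooly [-0.  1. -0.] q [-0.38  0.25  1.9  -0.    0.99 -0.38] F [ 0.26 -0.81  0.65] gap 0.997
```

Call:
{"name": "arm_command", "arguments": {
  "series": [
    [[0, -2, 22, 0], [0, 0, 42, 0], [0, 0, 44, 0], [0, 0, 34, 0], [0, 0, 14, 0], [0, 0, 4, 0], [10, 0, 0, 0], [20, 0, 0, 0], [0, 0, 0, 0]]
  ]
}}

```text
t: 20.05
tcp_pos: [0.5807, -0.0501, 0.2034]
tool_rot: [0.001, 0.71, 0.001, 0.704]
force: [0.3, 0.8, 0.6]
finger_gap: 1.002
```

Call:
{"name": "arm_command", "arguments": {
  "series": [
    [[30, 0, 0, 0], [30, 0, 0, 0], [20, 0, 0, 0], [10, 0, 0, 0], [4, 0, 0, 0], [0, 0, 0, 0], [0, 0, 0, 0]]
  ]
}}

```text
t: 20.75
tcp_pos: [0.5852, -0.0511, 0.1134]
tool_rot: [-0.0, 0.706, -0.0, 0.708]
force: [0.3, 0.6, -0.1]
finger_gap: 0.998
```

Call:
{"name": "arm_command", "arguments": {
  "series": [
    [[0, 0, 0, 0], [0, 0, 0, 0], [0, 0, 0, 0], [0, 0, 0, 0], [0, 0, 0, 0], [0, 0, 0, 0], [0, 0, 0, 0], [0, 0, 0, 0], [0, 0, 0, 0]]
  ],
  "jaw": 20,
  "force": 20
}}

```text
t: 21.65
tcp_pos: [0.585, -0.051, 0.1129]
tool_rot: [-0.0, 0.707, -0.0, 0.708]
force: [-0.5, -0.2, 5.5]
finger_gap: 0.506
```

Call:
{"name": "arm_command", "arguments": {
  "series": [
    [[0, 0, 0, 0], [0, 0, 0, 0], [0, 0, 0, 0], [0, 0, 0, 0], [0, 0, 0, 0], [0, 0, 0, 0], [0, 0, 0, 0]]
  ],
  "jaw": 100
}}

```text
t: 22.35
tcp_pos: [0.5844, -0.0508, 0.1123]
tool_rot: [-0.0, 0.707, 0.0, 0.707]
force: [-0.0, -0.1, 0.4]
finger_gap: 1.003
```

Call:
{"name": "arm_command", "arguments": {
  "series": [
    [[0, 0, 0, 0.1309], [0, 0, 0, 0.1309], [0, 0, 0, 0.1309], [0, 0, 0, 0.1309], [0, 0, 0, 0.1309], [0, 0, 0, 0.1309]]
  ]
}}

```text
t: 22.95
tcp_pos: [0.5844, -0.0509, 0.1123]
tool_rot: [0.272, 0.653, -0.272, 0.653]
force: [-0.5, -0.4, 0.2]
finger_gap: 0.999
```

Call:
{"name": "arm_command", "arguments": {
  "series": [
    [[0, 0, 0, 0.1309], [0, 0, 0, 0.1309], [0, 0, 0, 0.1309], [0, 0, 0, 0.1309], [0, 0, 0, 0.1309], [0, 0, 0, 0.1309], [0, 0, 0, 0], [0, 0, 0, 0]]
  ]
}}

```text
t: 23.75
tcp_pos: [0.5844, -0.0508, 0.1123]
tool_rot: [0.499, 0.501, -0.499, 0.501]
force: [-1.3, 0.4, -0.7]
finger_gap: 1.002
```

```bash
python3 -c "
from h import *
rows(.5845,-.053,.113)
b=save('side','b8.png')
cv2.imwrite('pics/m8.png',cv2.resize(b[150:270,300:400],(500,600))[:,:,::-1])"
```

```text
t 23.75 tcp [ 0.5844 -0.0508  0.1123] shift [-0.7  0.1  2.2] toolz yaw -1.568 tooly [1.    0.003 0.   ] q [-0.28  0.63  1.63  0.    0.87  1.29] F [-1.31  0.35 -0.73] gap 1.002
```

View pics/m8.png

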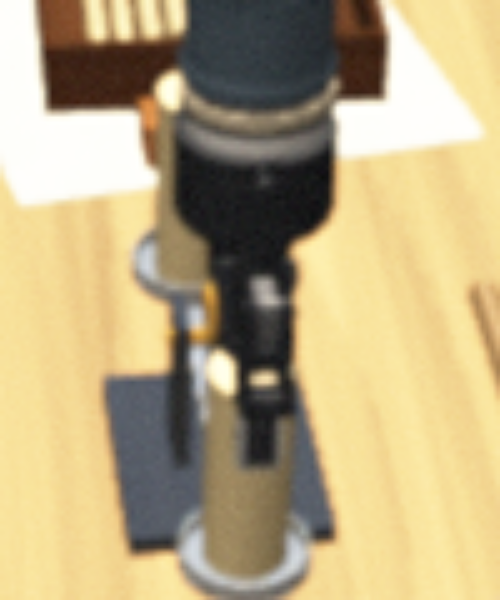

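Candle 2 is still in the lowered pan b and the fingers straddle it across y. Re-gripping from this side squares the candle to the pads, then I lift it.

Call:
{"name": "arm_command", "arguments": {
  "series": [
    [[0, 0, 0, 0], [0, 0, 0, 0], [0, 0, 0, 0], [0, 0, 0, 0], [0, 0, 0, 0], [0, 0, 0, 0], [0, 0, 0, 0], [0, 0, 0, 0], [0, 0, 0, 0]]
  ],
  "jaw": 20,
  "force": 30
}}

```text
t: 24.7
tcp_pos: [0.5845, -0.0506, 0.1125]
tool_rot: [0.5, 0.5, -0.5, 0.5]
force: [-1.1, 2.8, 4.9]
finger_gap: 0.522
```

Call:
{"name": "arm_command", "arguments": {
  "series": [
    [[-3, 0, 0, 0], [-6, 0, 0, 0], [-12, 0, 0, 0], [-20, 0, 0, 0], [-20, 0, 0, 0], [0, 0, 0, 0], [0, 0, 0, 0]]
  ],
  "force": 60
}}

```text
t: 25.4
tcp_pos: [0.5844, -0.0511, 0.1737]
tool_rot: [0.5, 0.5, -0.5, 0.5]
force: [0.0, 1.4, -1.8]
finger_gap: 0.514
```

```bash
python3 -c "
from h import *
rows(.563,-.2315,.20)
a=save('top','a9.png');b=save('side','b9.png')"
```

```text
t 25.4 tcp [ 0.5844 -0.0511  0.1737] shift [-26.3 -21.4 180.4] toolz yaw -1.571 tooly [ 1.    -0.     0.001] q [-0.28  0.55  1.59 -0.    1.01  1.29] F [ 0.05  1.37 -1.75] gap 0.514
```

Call:
{"name": "arm_command", "arguments": {
  "series": [
    [[-10, -2, 20, 0], [-10, -4, 38, 0], [0, -5, 42, 0], [0, -5, 42, 0], [0, -4, 28, 0], [0, -1, 10, 0], [0, 0, 0, 0], [0, 0, 0, 0]]
  ]
}}

```text
t: 26.3
tcp_pos: [0.5629, -0.2294, 0.1924]
tool_rot: [0.5, 0.501, -0.5, 0.499]
force: [0.0, -0.1, -2.2]
finger_gap: 0.51
```

```bash
python3 -c "
from h import *
rows(.563,-.2315,.18)
a=save('top','a10.png');b=save('side','b10.png')
cv2.imwrite('pics/m10.png',np.hstack([cv2.resize(a[170:270,350:450],(400,400)),cv2.resize(b[210:350,280:420],(400,400))])[:,:,::-1])"
```

```text
t 26.3 tcp [ 0.5629 -0.2294  0.1924] shift [12.4  0.1  2.1] toolz yaw -1.571 tooly [ 1.     0.    -0.002] q [-0.57  0.55  1.51  0.    1.08  1.  ] F [ 0.01 -0.11 -2.17] gap 0.51
```

View pics/m10.png

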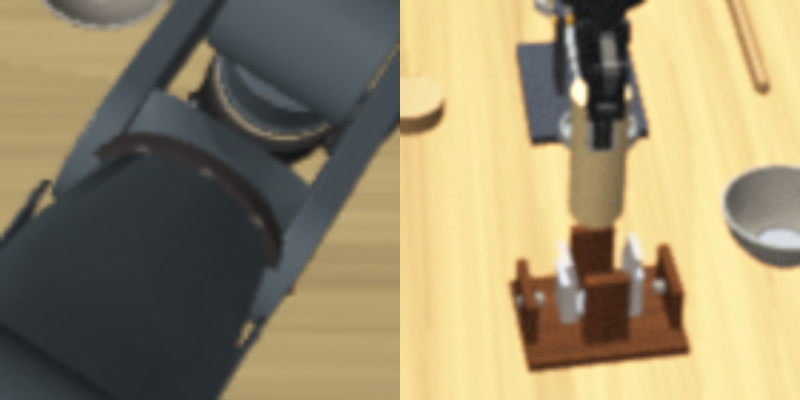

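The side view shows candle 2 held over the brown stand, with its base at (597,226) and the guide tops at (592,229) and (608,276) in the crop. I'm converting those to the offset.

```bash
python3 -c "
from h import *
k=lambda u,v:(280+(u-400)*.35,210+v*.35)
r=ray('side',*k(592,229),.078);f=ray('side',*k(608,276),.078);print('guides',r,f,(r+f)/2)
print('jaws',ray('side',*k(566,245),.078),ray('side',*k(631,238),.078))
c=np.array(ray('side',*k(597.5,226),.1094));print('candle front bottom',c,'centre',c+[0,.022,0])
# candle x by row from image: background-subtracted edges
b=cv2.imread('pics/b10.png');h=cv2.cvtColor(b,cv2.COLOR_BGR2HSV)
for v in range(262,290,3): print(v,''.join('%4d'%x for x in h[v,334:366,2]))
"
```

```text
guides [ 0.5627 -0.2064  0.078 ] [ 0.5695 -0.2617  0.078 ] [ 0.5661  -0.23405  0.078  ]
jaws [ 0.5405 -0.2239  0.078 ] [ 0.5922 -0.2192  0.078 ]
candle front bottom [ 0.563  -0.2389  0.1094] centre [ 0.563  -0.2169  0.1094]
262  253 253 252 247 230 185 150 156 164 161 162 150 134 112  95  85  90  96  94 105 121 126 129 120 118 149 204 241 249 248 248 248
265  252 251 251 251 244 211 160 155 162 160 164 168 167 164 161 158 154 152 144 140 138 131 127 115 141 213 245 249 248 247 247 248
268  252 252 251 251 246 206 161 153 159 167 164 167 166 161 161 159 154 154 146 138 139 128 128 119 148 230 248 249 249 248 246 248
271  252 252 251 251 244 211 163 153 161 165 165 165 159 163 161 157 152 148 145 139 133 131 122 121 162 232 248 249 248 248 247 247
274  252 252 251 250 239 198 157 155 159 162 166 164 164 162 162 158 148 145 144 141 131 127 123 122 165 231 248 248 248 247 248 247
277  253 252 252 250 239 198 167 161 162 170 164 169 163 163 160 154 152 144 142 138 132 124 119 131 191 242 251 250 249 248 247 248
280  252 252 252 251 234 185 157 160 162 167 163 167 161 164 158 153 151 146 143 138 134 127 114 137 201 243 250 250 250 247 247 248
283  252 253 253 251 242 200 162 160 160 162 166 163 163 163 155 153 149 145 138 133 131 125 119 147 224 246 249 251 250 249 247 247
286  252 252 253 252 250 246 228 193 172 165 163 161 160 159 155 153 145 143 134 129 133 158 204 236 244 245 247 249 251 250 248 247
289  251 252 252 252 251 233 181 165 153 151 149 147 152 152 152 139 139 130 120 116 152 226 248 249 247 245 245 248 250 250 249 248
```

```bash
python3 -c "
from h import *
k=lambda u,v:(u/3.6+215,v/3.6+170)
a=ray('top',*k(642,177),.078);b=ray('top',*k(728,166),.078);print('guides top',a,b,(a+b)/2)
print('candle bottom centre',ray('side',348.2,282.6,.1094),ray('side',348.2,281.6,.1094))
print('expected px',proj('side',[.563,-.2294,.1094]),proj('side',[.563,-.2294,.15]))
im=cv2.imread('pics/side0.png');h=cv2.cvtColor(im,cv2.COLOR_BGR2HSV)
x0=318
for v in range(284,336,2): print(v,''.join('%4d'%x for x in h[v,336:368,2]))
t=cv2.cvtColor(cv2.imread('pics/top0.png'),cv2.COLOR_BGR2HSV)
print('top, col 384..424')
for v in range(206,232,2): print(v,''.join('%4d'%x for x in t[v,384:424,2]))
"
```

```text
guides top [ 0.5545 -0.2008  0.078 ] [ 0.563  -0.2623  0.078 ] [ 0.55875 -0.23155  0.078  ]
candle bottom centre [ 0.5632 -0.217   0.1094] [ 0.5636 -0.2136  0.1094]
expected px [np.float64(348.68151716239026), np.float64(286.2559744068767)] [np.float64(349.1156453202788), np.float64(272.00625394242763)]
284  248 247 246 246 246 244 245 245 244 242 243 245 246 247 246 246 245 245 245 243 240 238 237 238 242 245 246 243 241 241 241 240
286  249 247 245 246 247 246 246 245 245 243 243 245 247 247 242 240 237 240 241 244 243 239 236 237 239 244 244 244 242 241 242 240
288  249 248 246 238 226 211 198 198 186 175 162 155 155 148 147 137 137 141 180 231 243 241 238 236 238 242 245 246 242 241 241 240
290  249 249 245 206 139 122 125 116 119 114 112 112 107 102  99  86  81  83 106 188 236 241 241 238 239 239 245 245 244 241 239 240
292  249 249 244 194  97  71  71  68  68  65  69  65  59  59  57  58  54  52 112 207 243 245 236 223 226 235 242 244 245 240 240 242
294  243 242 235 163  88  64  68  63  65  62  64  58  60  58  58  58  54  57 114 215 246 245 230 187 190 224 238 243 244 242 241 2
[... 4125 characters left out ...]
  67  58  38  38  43  65  83 119 168 168
224  116  81  83  80  77  76  69  64  46  44  46  55  81  98 124 125 125 125 126 128 127 125 128 132 123 102 105  91  78  65  50  41  43  52  72  80  80 115 171 171
226  108  82  81  78  77  77  64  46  41  45  57  81  89  89  96 117 129 150 150 150 151 151 150 151 151 150 150 144 121  66  64  64  65  71  75  79  82  98 139 164
228  135  82  82  79  78  77  74  74  74  78  87  88  89  93 109 127 145 149 148 147 145 146 148 145 144 145 138 118  80  79  79  80  76  72  75  77  81  90 127 168
230  153  82  83  79  78  80  81  80  80  82  88  88  90  93 108 111  78  78  78  78  78  78  78  78  78  77  79  80  80  79  79  80  77  72  72  77  80  88 122 160
```

```bash
python3 -c "
from h import *
def col(f,u,v0,v1):
    h=cv2.cvtColor(cv2.imread('pics/'+f),cv2.COLOR_BGR2HSV)
    print(f,u,v0,[tuple(int(q) for q in h[v,u]) for v in range(v0,v1)])
for f,tcp,off in(('b4.png',(.5812,-.0485,.1709),.083),('b9.png',(.5844,-.0511,.1737),.082),('b10.png',(.5629,-.2294,.1924),.082)):
    P=np.array(tcp)-[0,0,off]; c=proj('side',P); fr=proj('side',P-[0,.022,0]); print(f,'exp centre',np.round(c,1),'front',np.round(fr,1))
    col(f,int(round(c[0])),int(fr[1])-8,int(fr[1])+4)
    h=cv2.cvtColor(cv2.imread('pics/'+f),cv2.COLOR_BGR2HSV)
    for d in(-30,-20,-10): 
        v=int(fr[1])+d; print(v,''.join('%4d'%x for x in h[v,int(c[0])-14:int(c[0])+15,2]))
print('socket side',ray('side',347.1,291.2,.078),ray('side',351.7,305,.078),ray('side',347.1,291.2,.075),ray('side',351.7,305,.075))
"
```

```text
b4.png exp centre [348.3 244.5] front [349.2 250. ]
b4.png 348 241 [(19, 102, 155), (20, 99, 154), (20, 98, 159), (20, 99, 155), (21, 99, 155), (19, 102, 157), (19, 103, 153), (19, 82, 146), (5, 10, 152), (111, 13, 202), (108, 15, 226), (105, 11, 224)]
219  133  59  43  71 138 156 153 151 158 162 162 162 164 161 157 156 150 146 143 134 125 122 123 183 238 248 248 249 248
229   53  42  44  54  85 134 152 157 156 163 166 161 159 158 159 153 149 147 138 134 126 120 110 102  99 106 155 234 249
239   66  47  48  66  84 117 137 153 161 164 165 168 161 157 158 153 148 140 136 130 124 118 109  94 106 104 106 105 122
b9.png exp centre [349.7 243.9] front [350.7 249.3]
b9.png 350 241 [(18, 102, 148), (19, 101, 142), (21, 102, 145), (19, 100, 146), (20, 103, 144), (22, 85, 138), (19, 64, 135), (22, 36, 128), (30, 2, 150), (105, 13, 204), (108, 14, 224), (106, 15, 226)]
219   57  45  73 145 176 166 148 147 153 155 153 136 106  68  40  33  40  32  48  90 116 118 116 148 227 249 249 248 248
229   39  43  58 105 167 184 164 153 157 157 157 154 155 155 155 151 145 139 132 126 122 120 114  94  97 156
[... 167 characters left out ...]
front [349.7 292.5]
b10.png 349 284 [(19, 97, 153), (19, 103, 154), (20, 98, 153), (19, 100, 151), (19, 102, 157), (16, 114, 139), (13, 149, 116), (12, 171, 76), (11, 159, 64), (11, 169, 65), (11, 181, 62), (11, 183, 64)]
262  253 253 252 247 230 185 150 156 164 161 162 150 134 112  95  85  90  96  94 105 121 126 129 120 118 149 204 241 249
272  253 252 251 251 245 204 163 158 162 167 171 161 165 161 162 156 149 149 143 138 136 127 126 123 157 233 248 249 248
282  252 252 252 251 241 200 160 160 159 163 163 162 159 161 157 153 146 144 141 133 130 123 118 142 216 245 250 251 250
socket side [ 0.5622 -0.2099  0.078 ] [ 0.5676 -0.2564  0.078 ] [ 0.5626 -0.2065  0.075 ] [ 0.568  -0.2531  0.075 ]
```

The absolute estimates differ by about 5 mm in y, so I'm lowering the candle to just above the guide tops. Measuring there at nearly equal height makes the reading relative, with little parallax.

Call:
{"name": "arm_command", "arguments": {
  "series": [
    [[10, 1, 1, 0], [10, 1, 1, 0], [5, 0, 1, 0], [0, 0, 0, 0], [0, 0, 0, 0], [0, 0, 0, 0]]
  ]
}}

```text
t: 27.0
tcp_pos: [0.5656, -0.234, 0.1685]
tool_rot: [0.5, 0.5, -0.5, 0.5]
force: [0.0, -0.2, -1.6]
finger_gap: 0.509
```

```bash
python3 -c "
from h import *
rows(.563,-.2315,.16)
b=save('side','b11.png');h=cv2.cvtColor(b[:,:,::-1].copy(),cv2.COLOR_BGR2HSV)
o=cv2.cvtColor(cv2.imread('pics/side0.png'),cv2.COLOR_BGR2HSV)
m=((abs(h[:,:,0].astype(int)-20)<5)&(h[:,:,1]>70)&(h[:,:,1]<125)&(h[:,:,2]<185)&(h[:,:,2]>95))
for v in range(276,312): print(v,'H',' '.join('%2d'%x for x in h[v,335:366,0]),'|',''.join('#' if x else '.' for x in m[v,335:366]))
P=status.sense()['tcp_pos']-[0,0,.082];print(proj('side',P),proj('side',P-[0,.022,0]))
"
```

```text
t 27.0 tcp [ 0.5656 -0.234   0.1685] shift [ 8.5 -2.6 -2.5] toolz yaw -1.571 tooly [ 1. -0.  0.] q [-0.57  0.58  1.53  0.    1.03  1.  ] F [ 0.   -0.16 -1.64] gap 0.509
276 H 24 24 23 24 23 18 19 20 20 20 20 20 19 20 20 21 19 20 20 21 19 20 19 20 19 17 21 22 22 23 22 | ......###################......
277 H 24 24 23 24 23 18 19 19 20 19 19 21 19 19 20 18 20 21 20 19 19 20 19 19 19 18 22 23 23 23 23 | ......###################......
278 H 24 24 23 24 23 18 19 20 20 19 20 21 19 20 19 20 19 20 20 19 19 20 20 20 17 18 23 23 23 23 22 | ......###################......
279 H 24 24 23 24 23 18 18 20 20 19 20 20 20 20 20 20 22 20 20 20 19 18 19 21 18 19 24 23 24 23 23 | ......###################......
280 H 24 24 24 23 23 18 19 20 20 19 19 20 20 20 19 21 19 21 21 21 19 19 19 21 18 19 23 23 23 22 23 | ......###################......
281 H 24 24 24 24 22 18 18 20 20 18 20 20 20 21 20 21 20 21 19 21 21 19 20 18 18 19 24 23 23 23 23 | ......###################......
282 H 24 24 24 23 21 18 19 21 20 19 19 20 19 20 19 20 21 18 19 21 20 19 19 18 17 19 24 23 23 23 23 | ......###################......

[... 3320 characters left out ...]
..............................
308 H 177 114 113 108 150 15 18  8  8 10 11 11 11 11 12 12 11 11 10 11 11 11 12 10 11 11 13 10 16 12 10 | ...............................
309 H 11 143 113 117 120 13 11 10 10  9 11 10 11 11 11 11 10 10 11 11 11 10 12  9  9 11  9 15 16 12 11 | ...............................
310 H 13  6  0  8  7 15 13 10 10 10  9 12 11 11 11 11  9  9 11  8 10 11  8 11  8  8 15 12 14 12 10 | ...............................
311 H 12 18 16  8 13 23 16 11  8  8  9 11 11 11  9  8 10 11 11 10 11  8  9 10 11 10 14 15 18 11 12 | ...............................
[np.float64(349.85433324037155), np.float64(295.33917380969126)] [np.float64(350.90371534757656), np.float64(302.0117371192631)]
```

Call:
{"name": "arm_command", "arguments": {
  "series": [
    [[2, 1, 2, 0], [2, 0, 2, 0], [1, 0, 0, 0], [1, 0, 0, 0], [1, 0, 0, 0], [1, 0, 0, 0], [1, 0, 0, 0], [0, 0, 0, 0], [0, 0, 0, 0]]
  ]
}}

```text
t: 27.95
tcp_pos: [0.5664, -0.2378, 0.1593]
tool_rot: [0.5, 0.5, -0.5, 0.5]
force: [-0.8, -0.4, -2.0]
finger_gap: 0.507
```

Call:
{"name": "arm_command", "arguments": {
  "series": [
    [[1, 0, 0, 0], [1, 0, 0, 0], [0, 0, 0, 0], [0, 0, 0, 0]]
  ]
}}

```text
t: 28.35
tcp_pos: [0.5664, -0.2378, 0.1573]
tool_rot: [0.5, 0.5, -0.5, 0.5]
force: [-0.4, 0.2, -0.3]
finger_gap: 0.51
```

Call:
{"name": "arm_command", "arguments": {
  "series": [
    [[1, 0, 0, 0], [1, 0, 0, 0], [0, 0, 0, 0], [0, 0, 0, 0]]
  ]
}}

```text
t: 28.75
tcp_pos: [0.5664, -0.2378, 0.1552]
tool_rot: [0.5, 0.5, -0.5, 0.5]
force: [-0.2, -0.7, -2.1]
finger_gap: 0.513
```

Call:
{"name": "arm_command", "arguments": {
  "series": [
    [[1, 0, 0, 0], [1, 0, 0, 0], [0, 0, 0, 0], [0, 0, 0, 0]]
  ]
}}

```text
t: 29.15
tcp_pos: [0.5664, -0.2378, 0.1532]
tool_rot: [0.5, 0.5, -0.5, 0.5]
force: [0.7, 0.2, -3.0]
finger_gap: 0.512
```

Call:
{"name": "arm_command", "arguments": {
  "series": [
    [[1, 0, 0, 0], [1, 0, 0, 0], [0, 0, 0, 0], [0, 0, 0, 0]]
  ]
}}

```text
t: 29.55
tcp_pos: [0.5664, -0.2378, 0.1513]
tool_rot: [0.5, 0.5, -0.5, 0.5]
force: [-0.3, 1.3, -0.9]
finger_gap: 0.514
```

Call:
{"name": "arm_command", "arguments": {
  "series": [
    [[1, 0, 0, 0], [1, 0, 0, 0], [0, 0, 0, 0], [0, 0, 0, 0]]
  ]
}}

```text
t: 29.95
tcp_pos: [0.5664, -0.2378, 0.1492]
tool_rot: [0.5, 0.5, -0.5, 0.5]
force: [-0.8, 0.4, -2.4]
finger_gap: 0.509
```

Call:
{"name": "arm_command", "arguments": {
  "series": [
    [[1, 0, 0, 0], [1, 0, 0, 0], [1, 0, 0, 0], [0, 0, 0, 0], [0, 0, 0, 0]]
  ]
}}

```text
t: 30.45
tcp_pos: [0.5663, -0.2378, 0.1462]
tool_rot: [0.5, 0.5, -0.5, 0.5]
force: [0.3, -0.5, -2.0]
finger_gap: 0.507
```

Call:
{"name": "arm_command", "arguments": {
  "series": [
    [[1, 0, 0, 0], [1, 0, 0, 0], [1, 0, 0, 0], [0, 0, 0, 0], [0, 0, 0, 0]]
  ]
}}

```text
t: 30.95
tcp_pos: [0.5666, -0.238, 0.1435]
tool_rot: [0.5, 0.5, -0.5, 0.5]
force: [0.2, 0.4, 1.1]
finger_gap: 0.508
```

Call:
{"name": "arm_command", "arguments": {
  "series": [
    [[1, 0, 0, 0], [1, 0, 0, 0], [0, 0, 0, 0], [0, 0, 0, 0]]
  ]
}}

```text
t: 31.35
tcp_pos: [0.5666, -0.238, 0.1414]
tool_rot: [0.5, 0.5, -0.5, 0.5]
force: [-0.1, -0.0, 2.0]
finger_gap: 0.511
```

```bash
python3 -c "
from h import *
rows(.563,-.2315,.16)
b=save('side','b12.png');f=[]
for i in range(4): snapshot('side');f.append(status.sense()['force'])
print(np.mean(f,0).round(2),status.sense()['ft_torque'].round(2))
h=cv2.cvtColor(b[:,:,::-1].copy(),cv2.COLOR_BGR2HSV)
m=((abs(h[:,:,0].astype(int)-20)<5)&(h[:,:,1]>70)&(h[:,:,1]<125)&(h[:,:,2]<185)&(h[:,:,2]>95))
for v in range(282,318): print(v,'|',''.join('#' if x else '.' for x in m[v,328:372]),' '.join('%3d'%x for x in h[v,340:362:2,2]))
"
```

```text
t 31.35 tcp [ 0.5666 -0.238   0.1414] shift [-18.6  -3.6  -6.5] toolz yaw -1.571 tooly [1. 0. 0.] q [-0.58  0.62  1.54 -0.    0.98  0.99] F [-0.05 -0.05  1.95] gap 0.511
[-0.24 -0.88  1.91] [-0.12  0.03 -0.01]
282 | ..............#####...........###........... 241 159 162 151  99  36  43  40 113 126 179
283 | ..............#####..........###............ 242 160 162 159 109  64  66  69 120 126 188
284 | ..............######.......#####............ 240 157 163 159 135 117 119 119 131 121 191
285 | ..............##################............ 241 155 161 167 162 153 152 144 137 125 191
286 | ..............##################............ 238 158 162 164 166 164 155 142 132 117 205
287 | ..............##################............ 235 155 160 167 166 162 154 141 131 121 205
288 | .............###################............ 217 157 166 165 165 159 151 147 131 120 204
289 | .............###################............ 174 155 165 168 164 158 152 149 132 120 211
290 | .............###################............ 150 157 161 167 166 161 153 142 135 120 225
291 | .............################
[... 1829 characters left out ...]
 83  90  85  78  71  69  63  55  91
311 | ............................................ 135 115 100  64  73  71  69  67  60  65  83
312 | ............................................ 140 153 130  71  75  71  70  67  64  62  99
313 | ............................................ 140 191 135  72  75  69  67  64  64  62  95
314 | ............................................ 141 204 129  69  73  71  63  66  62  70  99
315 | ............................................ 143 202 122  68  74  70  72  69  63  65  99
316 | ............................................ 150 204 125  72  75  65  63  64  63  68  96
317 | ............................................ 142 202 119  67  75  67  69  66  67  72 100
```

The candle is inside the guides: the front guide now hides its base, and the jaws resist with about 4 N with little side force. Pushing on in small steps.

Call:
{"name": "arm_command", "arguments": {
  "series": [
    [[1, 0, 0, 0], [1, 0, 0, 0], [1, 0, 0, 0], [1, 0, 0, 0], [0, 0, 0, 0], [0, 0, 0, 0]]
  ]
}}

```text
t: 32.2
tcp_pos: [0.5662, -0.2378, 0.1369]
tool_rot: [0.5, 0.5, -0.5, 0.5]
force: [-0.6, -0.5, 0.4]
finger_gap: 0.509
```

Call:
{"name": "arm_command", "arguments": {
  "series": [
    [[1, 0, 0, 0], [1, 0, 0, 0], [1, 0, 0, 0], [1, 0, 0, 0], [0, 0, 0, 0], [0, 0, 0, 0]]
  ]
}}

```text
t: 32.8
tcp_pos: [0.5662, -0.2377, 0.1329]
tool_rot: [0.5, 0.5, -0.5, 0.5]
force: [0.5, 0.1, -0.1]
finger_gap: 0.511
```

Call:
{"name": "arm_command", "arguments": {
  "series": [
    [[1, 0, 0, 0], [1, 0, 0, 0], [1, 0, 0, 0], [1, 0, 0, 0], [0, 0, 0, 0], [0, 0, 0, 0]]
  ]
}}

```text
t: 33.4
tcp_pos: [0.5663, -0.2379, 0.1291]
tool_rot: [0.5, 0.5, -0.5, 0.5]
force: [-0.6, 0.2, 0.2]
finger_gap: 0.51
```

Call:
{"name": "arm_command", "arguments": {
  "series": [
    [[1, 0, 0, 0], [1, 0, 0, 0], [1, 0, 0, 0], [1, 0, 0, 0], [0, 0, 0, 0], [0, 0, 0, 0]]
  ]
}}

```text
t: 34.0
tcp_pos: [0.5663, -0.2378, 0.1251]
tool_rot: [0.5, 0.5, -0.5, 0.5]
force: [0.0, -1.1, 0.2]
finger_gap: 0.51
```

Call:
{"name": "arm_command", "arguments": {
  "series": [
    [[1, 0, 0, 0], [1, 0, 0, 0], [0, 0, 0, 0]]
  ]
}}

```text
t: 34.3
tcp_pos: [0.5664, -0.2379, 0.1232]
tool_rot: [-0.5, -0.5, 0.5, -0.5]
force: [-0.2, -0.9, 1.4]
finger_gap: 0.511
```

Call:
{"name": "arm_command", "arguments": {
  "series": [
    [[1, 0, 0, 0], [1, 0, 0, 0], [0, 0, 0, 0]]
  ]
}}

```text
t: 34.6
tcp_pos: [0.5663, -0.2378, 0.1211]
tool_rot: [0.5, 0.5, -0.5, 0.5]
force: [-1.1, 0.8, 0.5]
finger_gap: 0.512
```

Call:
{"name": "arm_command", "arguments": {
  "series": [
    [[1, 0, 0, 0], [1, 0, 0, 0], [0, 0, 0, 0]]
  ]
}}

```text
t: 34.9
tcp_pos: [0.5663, -0.2378, 0.1191]
tool_rot: [0.5, 0.5, -0.5, 0.5]
force: [-0.1, -0.2, 0.3]
finger_gap: 0.516
```

Call:
{"name": "arm_command", "arguments": {
  "series": [
    [[1, 0, 0, 0], [1, 0, 0, 0], [0, 0, 0, 0]]
  ]
}}

```text
t: 35.2
tcp_pos: [0.5663, -0.2378, 0.1171]
tool_rot: [0.5, 0.5, -0.5, 0.5]
force: [0.2, -0.7, -0.0]
finger_gap: 0.509
```

Call:
{"name": "arm_command", "arguments": {
  "series": [
    [[1, 0, 0, 0], [1, 0, 0, 0], [0, 0, 0, 0]]
  ]
}}

```text
t: 35.5
tcp_pos: [0.5664, -0.2378, 0.1151]
tool_rot: [0.5, 0.5, -0.5, 0.5]
force: [0.2, -0.6, 0.4]
finger_gap: 0.51
```

Call:
{"name": "arm_command", "arguments": {
  "series": [
    [[1, 0, 0, 0], [1, 0, 0, 0], [0, 0, 0, 0]]
  ]
}}

```text
t: 35.8
tcp_pos: [0.5664, -0.2378, 0.1131]
tool_rot: [0.5, 0.5, -0.5, 0.5]
force: [0.4, -0.1, 0.4]
finger_gap: 0.511
```

Call:
{"name": "arm_command", "arguments": {
  "series": [
    [[1, 0, 0, 0], [1, 0, 0, 0], [0, 0, 0, 0]]
  ]
}}

```text
t: 36.1
tcp_pos: [0.5663, -0.2379, 0.1111]
tool_rot: [0.5, 0.5, -0.5, 0.5]
force: [-0.7, 0.0, 0.3]
finger_gap: 0.513
```

Call:
{"name": "arm_command", "arguments": {
  "series": [
    [[1, 0, 0, 0], [1, 0, 0, 0], [0, 0, 0, 0]]
  ]
}}

```text
t: 36.4
tcp_pos: [0.5663, -0.2378, 0.1091]
tool_rot: [0.5, 0.5, -0.5, 0.5]
force: [-0.3, -0.0, 0.7]
finger_gap: 0.512
```

Call:
{"name": "arm_command", "arguments": {
  "series": [
    [[1, 0, 0, 0], [1, 0, 0, 0], [0, 0, 0, 0]]
  ]
}}

```text
t: 36.7
tcp_pos: [0.5663, -0.2379, 0.1071]
tool_rot: [0.5, 0.5, -0.5, 0.5]
force: [0.4, 0.5, 1.3]
finger_gap: 0.512
```

Call:
{"name": "arm_command", "arguments": {
  "series": [
    [[1, 0, 0, 0], [1, 0, 0, 0], [0, 0, 0, 0]]
  ]
}}

```text
t: 37.0
tcp_pos: [0.5664, -0.2378, 0.1051]
tool_rot: [0.5, 0.5, -0.5, 0.5]
force: [-0.5, 0.0, 0.6]
finger_gap: 0.512
```

Call:
{"name": "arm_command", "arguments": {
  "series": [
    [[1, 0, 0, 0], [1, 0, 0, 0], [0, 0, 0, 0]]
  ]
}}

```text
t: 37.3
tcp_pos: [0.5667, -0.2378, 0.1042]
tool_rot: [0.5, 0.5, -0.5, 0.5]
force: [-0.3, 0.9, 6.0]
finger_gap: 0.51
```

Sharp rise: the TCP stopped 1 mm short and the force went up by about 5.5 N. One more small push to confirm.

Call:
{"name": "arm_command", "arguments": {
  "series": [
    [[0.5, 0, 0, 0], [0.5, 0, 0, 0], [0, 0, 0, 0], [0, 0, 0, 0]]
  ]
}}

```text
t: 37.7
tcp_pos: [0.567, -0.2378, 0.1041]
tool_rot: [0.5, 0.499, -0.5, 0.501]
force: [-1.0, 1.8, 10.3]
finger_gap: 0.508
```

Seated: the TCP held at 0.104 while the force rose to about 10 N. Releasing and retreating upward.

Call:
{"name": "arm_command", "arguments": {
  "series": [
    [[0, 0, 0, 0], [0, 0, 0, 0], [0, 0, 0, 0], [0, 0, 0, 0], [0, 0, 0, 0], [0, 0, 0, 0], [0, 0, 0, 0]]
  ],
  "jaw": 100
}}

```text
t: 38.4
tcp_pos: [0.5664, -0.2379, 0.1022]
tool_rot: [0.5, 0.5, -0.5, 0.5]
force: [0.2, -0.9, -0.4]
finger_gap: 1.0
```

Call:
{"name": "arm_command", "arguments": {
  "series": [
    [[-10, 0, 0, 0], [-25, 0, 0, 0], [-40, 0, 0, 0], [-40, 0, 0, 0], [-20, -20, 0, 0], [0, -40, 0, 0], [0, -40, 0, 0], [0, -40, 0, 0], [0, 0, 0, 0], [0, 0, 0, 0]]
  ]
}}

```text
t: 39.4
tcp_pos: [0.4262, -0.2382, 0.2384]
tool_rot: [0.5, 0.499, -0.5, 0.5]
force: [0.6, 0.9, 0.6]
finger_gap: 0.999
```

```bash
python3 -c "
from h import *
rows(.563,-.2315,.16)
b=save('side','b13.png');a=save('top','a13.png')
h=cv2.cvtColor(b[:,:,::-1].copy(),cv2.COLOR_BGR2HSV)
d=cv2.absdiff(b[:,:,::-1].copy(),cv2.imread('pics/side0.png')).max(2)
m=((d>45)).astype('u1');M=np.zeros_like(m);M[240:310,325:375]=m[240:310,325:375]
for v in range(250,306,2):
    w=np.where(M[v])[0]; print(v,(w.min(),w.max(),w.mean().round(1)) if len(w) else None,''.join('%4d'%x for x in h[v,336:366:2,2]))
for z in(.0172,.022,.027):
    print(z,'expected top centre',np.round(proj('side',[.565,-.235,z+.12]),1),'front',np.round(proj('side',[.565,-.257,z+.12]),1),'back',np.round(proj('side',[.565,-.213,z+.12]),1))
"
```

```text
t 39.4 tcp [ 0.4262 -0.2382  0.2384] shift [ 78.6 136.6  -7. ] toolz yaw -1.572 tooly [ 1.    -0.001  0.002] q [-0.74  0.33  1.76  0.    1.05  0.83] F [0.56 0.89 0.65] gap 0.999
250 (np.int64(337), np.int64(361), np.float64(349.7))  120 156 119 140 178 196 208 211 193 179 156 147 160 115 108
252 (np.int64(339), np.int64(358), np.float64(348.5))  160 135 206 226 231 231 230 231 229 230 226 192 150 145 107
254 (np.int64(338), np.int64(360), np.float64(352.3))  168 206 228 229 228 228 228 228 227 228 228 228 197 155 105
256 None  146 215 228 227 229 230 227 229 228 228 227 231 221 140  60
258 (np.int64(337), np.int64(361), np.float64(345.3))  105 162 214 229 228 228 228 227 230 229 228 216 165 114 173
260 (np.int64(339), np.int64(359), np.float64(349.0))  188 139 136 172 199 205 218 218 211 200 180 118 120 212 250
262 (np.int64(337), np.int64(361), np.float64(349.3))  252 230 161 136 133 139 142 141 126 116 115 137 207 249 248
264 (np.int64(339), np.int64(359), np.float64(349.1))  251 250 243 221 195 172 171 165 169 175 212 241 248 249 247
266 (np.int64(342), np.int64(356), np.float64(3
[... 1745 characters left out ...]
46
298 (np.int64(340), np.int64(365), np.float64(349.6))  243 229 130 156 161 163 167 157 154 139 133 121 127 185 245
300 (np.int64(341), np.int64(357), np.float64(348.7))  246 226 124 159 166 164 163 159 151 141 134 123 130 151 216
302 (np.int64(334), np.int64(357), np.float64(347.8))  243 224 137 159 164 163 166 161 155 140 131 127 133 136 156
304 (np.int64(334), np.int64(366), np.float64(348.8))  235 156 143 158 165 164 163 154 154 141 131 124 140 143 200
0.0172 expected top centre [350.2 278.2] front [351.2 284.8] back [349.1 271.7]
0.022 expected top centre [350.2 276.5] front [351.3 283.1] back [349.2 270. ]
0.027 expected top centre [350.3 274.7] front [351.4 281.3] back [349.2 268.3]
```

The candle's top ellipse, centred at (351,277), matches the predicted (350.2,276.5) for a foot plate at about 22 mm. Last check: candle 1 and the beam at rest, compared with the earlier picture of pan a down.

Call:
{"name": "arm_command", "arguments": {
  "series": [
    [[0, 0, 0, 0], [0, 0, 0, 0], [0, 0, 0, 0], [0, 0, 0, 0], [0, 0, 0, 0], [0, 0, 0, 0], [0, 0, 0, 0], [0, 0, 0, 0], [0, 0, 0, 0], [0, 0, 0, 0]]
  ]
}}

```text
t: 40.5
tcp_pos: [0.4264, -0.2379, 0.2373]
tool_rot: [0.5, 0.5, -0.5, 0.5]
force: [-0.1, -0.1, 0.2]
finger_gap: 0.998
```

```bash
python3 -c "
from h import *
a=save('top','a14.png')[:,:,::-1];b=save('side','b14.png')[:,:,::-1]
A=cv2.imread('pics/a13.png');A4=cv2.imread('pics/a4.png');B=cv2.imread('pics/b13.png')
f=lambda p,q:int((cv2.absdiff(p.copy(),q.copy()).max(2)>40).sum())
print('rest pan a top',f(a[180:235,225:262],A[180:235,225:262]),'side balance',f(b[150:275,320:400],B[150:275,320:400]),'stand',f(b[255:340,320:385],B[255:340,320:385]))
print('pan a vs a4 (down, standing)',f(a[180:235,225:262],A4[180:235,225:262]))
o=cv2.imread('pics/top0.png')
for n,(x0,y0,x1,y1) in dict(jar=(160,255,190,290),puck=(280,258,312,290),bowl=(355,135,400,180),brush=(410,295,445,380),taper=(235,148,300,160),block=(158,193,180,222)).items(): print(n,f(a[y0:y1,x0:x1],o[y0:y1,x0:x1]))
rows(.5,-.2,.2)"
```

```text
rest pan a top 0 side balance 0 stand 0
pan a vs a4 (down, standing) 13
jar 0
puck 269
bowl 0
brush 322
taper 0
block 0
t 40.6 tcp [ 0.4264 -0.2379  0.2373] shift [ 37.3  73.6 -37.9] toolz yaw -1.571 tooly [ 1. -0.  0.] q [-0.74  0.34  1.76  0.    1.04  0.83] F [-0.58 -0.08  0.24] gap 1.0
```

```bash
python3 -c "
from h import *
b=cv2.imread('pics/b14.png');o=cv2.imread('pics/side0.png')
f=lambda p,q:int((cv2.absdiff(p,q).max(2)>40).sum())
print('brush',f(b[328:362,165:260],o[328:362,165:260]),'puck',f(b[235:258,268:278],o[235:258,268:278]))
a=cv2.imread('pics/a14.png')
print('puck top',a[258:290:6,283:312:6].max(2))
a4=cv2.imread('pics/a9.png');print(f(a4[258:290,280:312],cv2.imread('pics/top0.png')[258:290,280:312]))
"
```

```text
brush 0 puck 13
puck top [[183 183 184 183 184]
 [177 160 159 160 178]
 [123 160 160 159 138]
 [ 43  83 161 160 114]
 [ 53  42  54 160 170]
 [ 65  53  44  60 180]]
1006
```

The brush shows no change in the side view. The puck's edges are in place, and its top-view difference is only the arm covering part of it. Handing in.

```bash
python3 -c "
from station import ticket
print(ticket.sign_off())"
```

```text
the job is handed in; nothing more can be done
None
```

I handed the job in at about 40.6 s of the 72 s allowed. No verdict was reported.

**What I did:** I stood candle 1 on pan a and candle 2 on pan b, and the balance came to rest with pan b down. I gripped candle 2 there, re-gripped it at 90° to straighten it, and pushed it down between the jaws of the brown stand. The force rose sharply at about 22 mm above the table. The push peaked near 10 N on the wrist reading. I then let go and pulled back.

**Last checks:**
- **Candle 2:** its top appeared within 1 pixel of where it should be when seated on the foot plate. It looked upright and still.
- **Candle 1 and the balance:** nothing moved between pictures 1 s apart. Candle 1 stands on pan a, which is now down as expected.
- **Bystanders:** the jar, bowl, taper and block showed no change in the top view, and the brush none in the side view. The puck was partly hidden by the arm in the top view, but its visible part and the side view showed no movement.

**Disagreements:** the two cameras differed by up to about 8 mm in y on where the stand's socket is. I settled that by measuring with the candle just above the guides, and it went in without catching. After the last look I had used all 12 picture views, so the final checks were pixel comparisons only. I also did not measure the gap under candle 2 directly.

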